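# Turn the braked castor's valve to the top and lock it

## Robot

A 6-joint arm with a two-finger parallel gripper is mounted at the origin on the work surface. World frame = base frame: x ahead of the robot, y to its left, z up, the work surface at z = 0. Lengths are in m, angles in rad, forces in N, time in s.
With the tool pointing down it reaches from about 0.3 to 0.825 m from the base axis. Payload 5.4 kg.
Tool frame: the origin (TCP) lies midway between the tips of the shut fingers; the grasp point (between the pads) lies manip.hold_point_z behind it (manip.hold_point_z is the distance from the TCP to the grasp point, in m); z points along the fingers, y is the direction in which the jaws open and shut (so a half turn about z gives the same grasp; the last joint's range is limited). The gripper opens to 92 mm and grips with 3 to 60 N. Pads are 20 mm wide; open, the fingers measure 128 mm over their backs; the gripper's body (75 mm by 189 mm) begins 69 mm behind the grasp point.
Start: joints at [-1.551, 0.158, 1.597, -0, 1.386, -0.21], TCP at [0.131, -0.56, 0.183] pointing down, gripper open.
Joint ranges: [-2.91, 2.91], [-0.94, 2.29], [0.18, 2.7], [-1.29, 4.43], [0.17, 2.64], [-3, 3]. Speed limits (rad/s): [2.57, 2.57, 3.14, 3.14, 3.14, 3.14].

## Interface

Orientations are given as a rotation vector (axis times angle).
In Python, from plant import monitor, get_image, manip gives the robot as it stands.
- The arm moves only by the shell command python3 -m creep 'ROWS' [FORCE]. ROWS is JSON, a list of rows, each a list of 7 numbers: the shift along the world's x, y, z in cm, then the turn, a rotation vector about the world's x, y, z in degrees, then the closure in counts, from 0 (fully open) to 255 (shut). In form: [[tx, ty, tz, wx, wy, wz, hand], ...]. A call has 1 to 5 rows; each row shifts and turns the commanded pose from where the row before left it; what a row does not reach is not made up. A row lasts 1/12 s, in which the tool goes at most 41.7 mm and 7.16 degrees, less where a joint would pass 70% of its speed; a pose out of reach is approached as far as the arm can. A call is refused whole if a number of a shift passes 4.17 or a number of a turn 7.16, either way. A call with a gripper value outside its range is refused whole. The fingers move at their own pace and stop on an object; FORCE is the grip in N (left out, the last holds). Time passes only in rows, so rows that do not move let the fingers close. It gives the time, the measured TCP pose, the force and the opening at its end, in the units of the state.
- monitor.sense(): the state, without advancing time (a new reading comes with each control period).
- get_image(name): name is "scene" or "top"; returns a dict with "img" (400x640x3 uint8, red, green, blue), "z_map" (400x640 float32, m along the optical axis (not along the pixel's ray), 0 where there is no reading), "fx", "fy", "cx", "cy" (pixels), "eye" and "orientation" of the camera in the world. Camera axes: x right, y down, z forward; pixel columns grow to the right and rows downward; lengths in m; the calibration is good to about 2 mm. A picture is of the moment at which its call begins.
- manip.hand_in(): hands the job in, once; it reports no verdict.
The state is a dict: "time_s": time; "joint_pos": joint angles; "qd": joint speeds; "joint_torque": joint torques, N m; "tcp_pos": TCP position; "orientation": TCP orientation; "contact_force": force on the tool from outside, world axes, zero at the start; "wrist_torque": the same for the moment, N m; "opening": opening from 0.0 (shut) to 1.0 (fully open).
Only numpy, scipy, OpenCV 4.12 (cv2) and the standard library are available. Lean on these libraries where they do the work, as an engineer would, in place of code of your own. Each camera call takes 0.05 s, during which the arm holds its last target.

## Task

The end bearer of the studio trolley lies upside down on the bench with its two castors in the air. On the castor that has the brake, press the pedal down to free the wheel, turn the wheel by its tyre until its valve stem stands at the top, straight above the axle, ready for the pump, and then lift the pedal to lock the brake again and let go. Do not push on the valve stem, and leave the other wheel and everything else on the bench as they are.

Things in the scene. Friction and masses are not known exactly. Their poses are not given: they have to be found in the camera images.
- castor_hub (a point): Middle of the braked castor's wheel, on the axle, 162 mm above the bench. Fixed frame, does not turn with the wheel: x along the axle, y along the rolling direction towards the brake pedal, z up. Steel fork legs stand 40 to 46 mm either side of the wheel's middle plane and reach up only to 16 mm above the axle
- castor_top (a point): Highest point of that wheel's tread, 90 mm above its axle; does not turn with it. Wheel: black rubber tyre, 180 mm diameter, 46 mm wide across flat sidewalls (radius 54 to 85 mm, the place to grip), on a white-painted steel rim. Turns endlessly either way about x with light friction (0.06 N m) when unbraked, and stays where left
- valve: Valve stem of that wheel: black rubber, 17 mm thick, with a 13 mm black cap, 30 mm long, parallel to the axle on the +x face of the white steel rim, 9 to 39 mm from the wheel's middle plane. Origin on the stem, 38 mm from the axle line, 21 mm to +x; z axis points radially outwards. It starts in the lower half of the wheel, behind the fork leg
- brake (a joint): Brake lever angle in rad about the castor's x axis. 0: pedal down, wheel free. About 0.31: pedal up, rubber shoe pressed on the tread, wheel braked hard (about 2 N m) (start). An over-centre spring throws the lever to whichever side of 0.16 it is on: it takes about 9 N at the pedal, down or up, to cross; then it clicks over and stays
- pedal (a point): Middle of the brake pedal: steel plate 44 mm wide along x (to pinch), 56 mm long along y, 14 mm deep side flanges, top 7 mm above this point. Locked: 164 mm to +y of the axle, 51 mm below it. Free: 36 mm lower, 9 mm further out. Lever pivot: 46 mm to +y of the axle, 98 mm below. Below it is the bearer's top (40 mm above the bench) or the bench
- wheel2 (a joint): Turning angle of the other castor's wheel, in rad, 0 with its valve at the top. This castor is the same but has no brake; its valve is already at the top. Leave it
- castor2_hub (a point): Centre of the other castor's wheel, 360 mm from the braked one along the bearer, at the same height
- bearer: Wooden bearer that carries both castors, 130 x 560 x 40 mm, heavy and fixed; origin at its underside's centre, y along its length
- wrench: Steel spanner, 190 mm, lying on the bench on the robot's side of the bearer; leave alone
- grease_tin: Round tin, 74 mm across, 62 mm high, beyond the bearer; leave alone
- brush: Flat brush, 210 mm, lying beyond the bearer; leave alone
- screwdriver: Screwdriver, 200 mm, lying on the bench; leave alone
- size_jar: Amber jar, 72 mm across, 85 mm high; leave alone
- mug: White mug, 82 mm across, 92 mm high; leave alone
- offcut: Wooden block 130 x 70 x 45 mm; leave alone

How it is judged:
On the way, in this order (a step that is already met when the one before it is completed fails the run):
1. the pedal is pressed down and the brake is off (value of joint brake below 0.06 rad), for 0.2 s.
2. with the brake off, the valve stem is brought to the top and the wheel stands still (value of joint brake below 0.1 rad and z of valve in the frame of castor_hub above 0.02 m and y of valve in the frame of castor_hub between -0.009 and 0.009 m and angular speed of valve below 0.1 rad/s), for 0.3 s.
3. the pedal is lifted and the brake is on again (value of joint brake above 0.26 rad), for 0.2 s.
At the end, for the whole second after the job is handed in: The brake is locked (lever beyond 0.26 rad), the wheel stands still, and the valve stem's origin is above the axle and within 9 mm of straight above it (about 13 degrees either way) (value of joint brake above 0.26 rad and z of valve in the frame of castor_hub above 0.02 m and y of valve in the frame of castor_hub between -0.009 and 0.009 m and angular speed of valve below 0.05 rad/s); the robot touches nothing.
It fails at once if the fingers push on the valve stem (more than 5 N) (contact force between the fingers and valve above 5 N).
It fails at once if the other wheel is turned from its place (value of joint wheel2 above 0.35 rad or value of joint wheel2 below -0.35 rad).
It fails at once if a thing lying on the bench is pushed away (more than 40 mm) (distance of any of wrench, grease_tin, brush, screwdriver, size_jar, mug, offcut from where it was at the start of the episode above 0.04 m).
It also fails if it takes over 72 s, if anything falls off the work surface, if the arm or the gripper's body presses on something with over 40 N, if the wrist force passes 120 N, or if a joint passes its speed limit or range.

## Working session

There is one attempt and no reset: what is moved stays moved. The work goes in short steps, Python scripts to look and compute and a shell command to move; the robot and the scene stay as the last step left them, time stands still between calls to the robot, and variables do not carry over. Pictures are saved under pics/ and viewed, and the job is handed in when it is done.

```bash
ls; mkdir -p pics; python3 - <<'E'
from plant import monitor,get_image,manip
import cv2,numpy as np
s=monitor.sense();print({k:np.round(v,3).tolist() if k!='x' else v for k,v in s.items()}, manip.hold_point_z)
for n in("scene","top"):
    d=get_image(n);cv2.imwrite(f"pics/{n}0.png",d["img"][:,:,::-1]);print(n,d["fx"],d["cx"],d["cy"],d["eye"],d["orientation"])
E
```

```text
pics
{'time_s': 0.0, 'joint_pos': [-1.551, 0.159, 1.598, 0.0, 1.386, -0.21], 'qd': [0.001, 0.001, 0.0, 0.001, -0.0, -0.001], 'joint_torque': [0.001, -38.558, -32.211, 0.07, 0.038, -0.0], 'tcp_pos': [0.131, -0.559, 0.182], 'orientation': [-3.119, -0.36, -0.0], 'contact_force': [-0.046, -0.665, -0.623], 'wrist_torque': [0.006, 0.011, 0.064], 'opening': 0.998} 0.0187
scene 411.45529429833965 323.3277568852414 197.88489790234112 [1.12689639 0.07165752 1.08489116] [-1.69926723 -2.0945357   0.62366641]
top 470.1818115130285 318.3619565245632 196.4252277984432 [ 0.32508454 -0.052784    1.39390325] [-2.1192499   2.17397078 -0.16643567]
```

View pics/scene0.png

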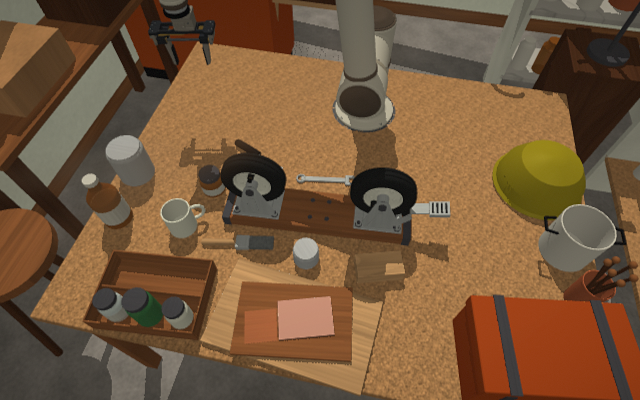

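View pics/top0.png

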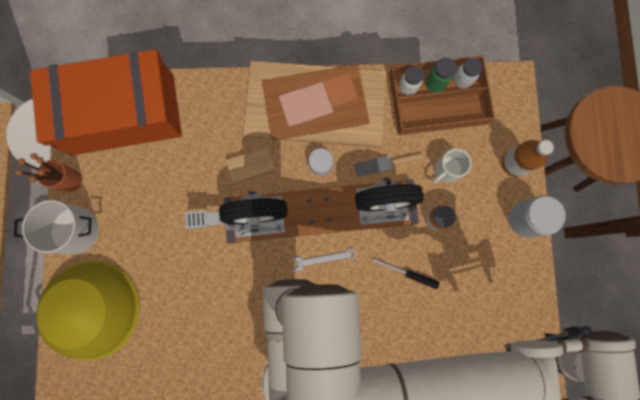

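```bash
cat > h.py <<'E'
from plant import monitor,get_image,manip
import cv2,numpy as np
from scipy.spatial.transform import Rotation as R
def cloud(n):
    d=get_image(n);z=d["z_map"];v,u=np.mgrid[:400,:640]
    P=np.stack([(u-d["cx"])/d["fx"]*z,(v-d["cy"])/d["fy"]*z,z],-1)
    W=P@R.from_rotvec(d["orientation"]).as_matrix().T+d["eye"]
    W[z==0]=np.nan
    return d,W
def proj(d,p):
    q=R.from_rotvec(d["orientation"]).as_matrix().T@(np.array(p)-d["eye"])
    return d["fx"]*q[0]/q[2]+d["cx"],d["fy"]*q[1]/q[2]+d["cy"]
E
python3 - <<'E'
from h import *
np.set_printoptions(precision=4,suppress=True)
d,W=cloud("top")
for (a,b) in((215,295),(350,425)):
    w=W[180:245,a:b].reshape(-1,3); w=w[w[:,2]>.235]
    xy=w[:,:2]; print(len(w),w[:,2].max(),cv2.minAreaRect((xy*1000).astype(np.float32)))
w=W[205:232,183:222].reshape(-1,3); w=w[(w[:,2]>.09)&(w[:,2]<.14)]
print("pedal",len(w),w.mean(0),w.min(0),w.max(0),cv2.minAreaRect((w[:,:2]*1000).astype(np.float32)))
d2,W2=cloud("scene")
for n,dd,WW,box in(("t",d,W,(180,245,210,300)),("s",d2,W2,(160,245,340,460))):
    i=dd["img"][box[0]:box[1],box[2]:box[3],::-1]
    cv2.imwrite(f"pics/z{n}0.png",cv2.resize(i,None,fx=6.5,fy=6.5,interpolation=cv2.INTER_CUBIC))
E
```

```text
733 0.25760817863422836 ((474.1172180175781, 109.71417236328125), (46.20392608642578, 110.24967956542969), 4.324471950531006)
716 0.25732082174739945 ((500.9066162109375, -248.785400390625), (46.18999099731445, 112.6131362915039), 3.840702533721924)
pedal 514 [0.4625 0.2583 0.1167] [0.4385 0.2063 0.1001] [0.4848 0.3006 0.1314] ((463.25830078125, 253.85020446777344), (44.428489685058594, 92.73747253417969), 4.791594505310059)
```

View pics/zs0.png

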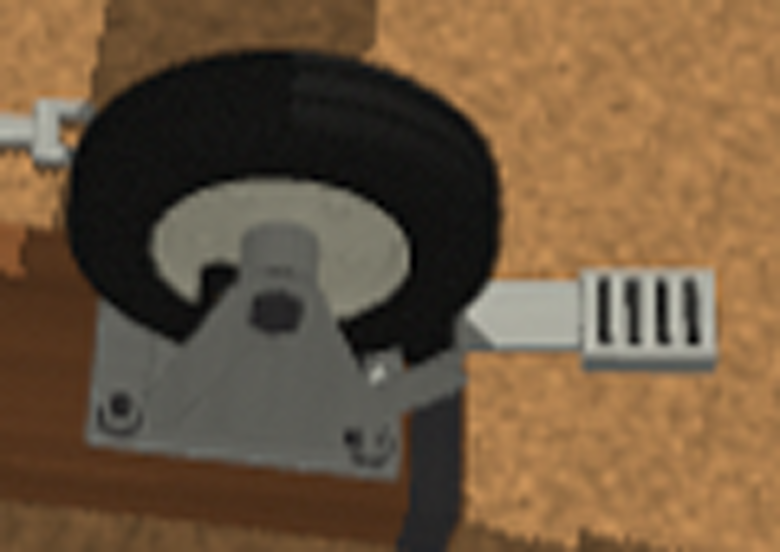

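View pics/zt0.png

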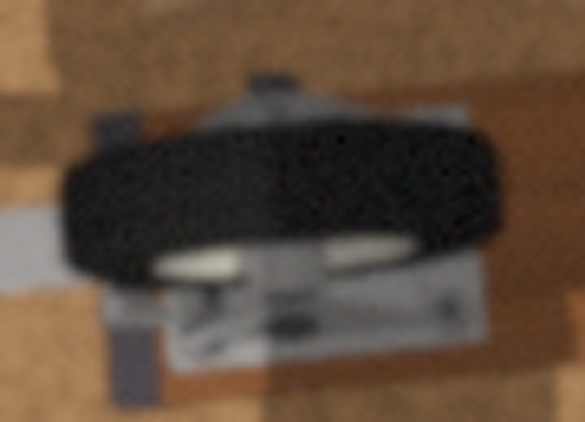

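```bash
cat >> h.py <<'E'
hub=np.array([.4741,.1097,.162]); a=np.deg2rad(4.28)
ex=np.array([np.cos(a),np.sin(a),0]); ey=np.array([-np.sin(a),np.cos(a),0]); ez=np.array([0,0,1.])
def wp(phi,r,x): # phi deg from top towards +y
    p=np.deg2rad(phi); return hub+ex*x+r*(ey*np.sin(p)+ez*np.cos(p))
def st():
    s=monitor.sense(); M=R.from_rotvec(s["orientation"]).as_matrix(); t=s["tcp_pos"]-hub
    print("t",s["time_s"],"tcp",np.round(s["tcp_pos"],4),"castor",np.round([t@ex,t@ey,t[2]],4),"toolz",np.round(M[:,2],3),"tooly",np.round(M[:,1],3),"F",np.round(s["contact_force"],1),"open",round(float(s["opening"]),3),"q",np.round(s["joint_pos"],2))
E
python3 - <<'E'
from h import *
st()
d=get_image("scene")
for f in range(-150,-80,10): print(f,np.round(proj(d,wp(f,38,.039)if 0 else wp(f,.038,.039)),1),np.round(proj(d,wp(f,.038,.010)),1))
print("hub front",proj(d,wp(0,0,.046)))
E
```

```text
t 0.2 tcp [ 0.1309 -0.5595  0.1827] castor [-0.3921 -0.6417  0.0207] toolz [-0.     0.001 -1.   ] tooly [ 0.228 -0.974 -0.001] F [ 0.3  0.3 -0.2] open 1.002 q [-1.55  0.16  1.6  -0.    1.39 -0.21]
-150 [373.6 210.1] [374.3 201.3]
-140 [371.8 209.1] [372.5 200.3]
-130 [370.3 208. ] [371.  199.2]
-120 [369.1 206.8] [369.8 198. ]
-110 [368.3 205.5] [369.  196.6]
-100 [367.9 204.1] [368.6 195.3]
-90 [367.9 202.8] [368.6 193.9]
hub front (np.float64(381.9755827427657), np.float64(206.5852456810746))
```

```bash
python3 -m creep '[[0,0,4,0,0,0,0],[0,0,4,0,0,6.75,0],[1,0,4,0,0,6.75,0],[2,1,3,0,0,6.75,0],[3,2,3,0,0,6.75,0]]'
python3 -m creep '[[3.5,2,0,0,0,6.75,0],[3.5,2,0,0,0,6.75,0],[3.5,2,0,0,0,6.75,0],[3.5,2,0,0,0,6.75,0],[3.5,2,0,0,0,6.75,0]]'
python3 -m creep '[[2.5,3,0,0,0,6.75,0],[2,3.5,0,0,0,6.75,0],[1.5,3.5,0,0,0,6.75,0],[0.5,4,0,0,0,0,0],[0.5,4,0,0,0,0,0]]'
python3 -c "from h import *; st()"
```

```text
time_s: 0.67
tcp_pos: [0.1869, -0.5331, 0.3624]
orientation: [2.947, 1.082, -0.002]
contact_force: [0.7, -0.4, 0.2]
opening: 0.999
time_s: 1.08
tcp_pos: [0.3641, -0.4308, 0.36]
orientation: [2.505, 1.896, -0.0]
contact_force: [0.4, -0.5, -0.0]
opening: 0.999
time_s: 1.5
tcp_pos: [0.4329, -0.2502, 0.3595]
orientation: [-2.138, -2.301, -0.0]
contact_force: [0.4, -0.0, 0.6]
opening: 0.991
t 1.5 tcp [ 0.4329 -0.2502  0.3595] castor [-0.0679 -0.3558  0.1975] toolz [-0.     0.001 -1.   ] tooly [ 0.997  0.073 -0.   ] F [ 0.4 -0.   0.6] open 0.991 q [-0.77 -0.09  1.51  0.    1.72 -0.84]
```

```bash
python3 -m creep '[[0.2,4,0,0,0,0,255],[0.2,4,0,0,0,0,255],[0.2,4,0,0,0,0,255],[0.2,4,0,0,0,0,255],[0.2,4,0,0,0,0,255]]' 20
python3 -m creep '[[0.2,4,0,0,0,0,255],[0.2,4,0,0,0,0,255],[0.2,4,0,0,0,0,255],[0.2,4,0,0,0,0,255],[0.2,4,0,0,0,0,255]]'
python3 -m creep '[[0.2,4,0,0,0,0,255],[0.1,4,0,0,0,0,255],[0,0,0,0,0,0,255],[0,0,0,0,0,0,255]]'
python3 - <<'E'
from h import *
st()
d,W=cloud("scene");cv2.imwrite("pics/s1.png",cv2.resize(d["img"][120:280,320:500,::-1],None,fx=3.5,fy=3.5))
E
```

```text
time_s: 1.92
tcp_pos: [0.4422, -0.0502, 0.36]
orientation: [2.139, 2.3, 0.0]
contact_force: [0.1, 0.5, 0.3]
opening: 0.663
time_s: 2.33
tcp_pos: [0.4522, 0.15, 0.3601]
orientation: [2.139, 2.301, 0.001]
contact_force: [1.7, 0.3, 0.8]
opening: 0.3
time_s: 2.67
tcp_pos: [0.455, 0.2295, 0.3595]
orientation: [-2.134, -2.305, 0.002]
contact_force: [-0.7, -0.1, -0.7]
opening: 0.009
t 2.6667 tcp [0.455  0.2295 0.3595] castor [-0.0101  0.1208  0.1975] toolz [-0.001 -0.001 -1.   ] tooly [ 0.997  0.077 -0.001] F [-0.7 -0.1 -0.7] open 0.009 q [ 0.23 -0.06  1.49 -0.    1.72  0.15]
```

View pics/s1.png

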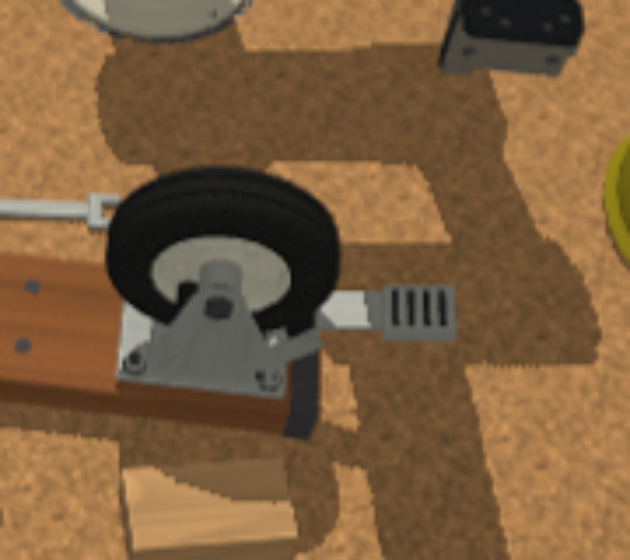

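```bash
python3 -m creep '[[0.4,2.3,-2,0,0,0,255],[0.3,2.3,-4,0,0,0,255],[0,0,-4,0,0,0,255],[0,0,-4,0,0,0,255],[0,0,-4,0,0,0,255]]' 20
python3 -m creep '[[0,0,-3,0,0,0,255],[0,0,-1.5,0,0,0,255],[0,0,0,0,0,0,255]]'
python3 - <<'E'
from h import *
st()
d,W=cloud("scene");cv2.imwrite("pics/s2.png",cv2.resize(d["img"][120:280,320:500,::-1],None,fx=3.5,fy=3.5))
E
```

```text
time_s: 3.13
tcp_pos: [0.4628, 0.27, 0.1825]
orientation: [2.141, 2.298, 0.001]
contact_force: [-0.0, 0.1, 0.3]
opening: 0.004
time_s: 3.38
tcp_pos: [0.4596, 0.2687, 0.1344]
orientation: [-2.14, -2.295, 0.012]
contact_force: [0.6, -0.0, -0.3]
opening: 0.006
t 3.3833 tcp [0.4596 0.2687 0.1344] castor [-0.0026  0.1597 -0.0276] toolz [-0.008 -0.003 -1.   ] tooly [ 0.998  0.07  -0.008] F [ 0.6 -0.  -0.3] open 0.006 q [ 0.3   0.1   1.76 -0.    1.29  0.23]
```

View pics/s2.png

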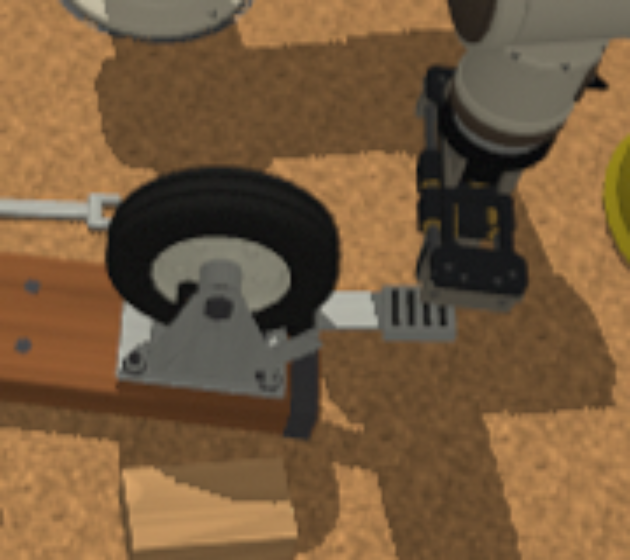

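```bash
python3 -m creep '[[0,0.4,-0.8,0,0,0,255],[0,0,-0.7,0,0,0,255],[0,0,-0.7,0,0,0,255],[0,0,-0.5,0,0,0,255],[0,0,0,0,0,0,255]]' 20
python3 -m creep '[[0,0.1,-0.7,0,0,0,255],[0,0.1,-0.6,0,0,0,255],[0,0.1,-0.5,0,0,0,255],[0,0,0,0,0,0,255],[0,0,0,0,0,0,255]]'
python3 - <<'E'
from h import *
st()
E
```

```text
time_s: 3.85
tcp_pos: [0.4616, 0.2754, 0.1109]
orientation: [-2.139, -2.3, 0.002]
contact_force: [0.6, 0.3, -0.6]
opening: 0.003
time_s: 4.27
tcp_pos: [0.4619, 0.2786, 0.0934]
orientation: [-2.139, -2.301, 0.001]
contact_force: [0.6, 1.0, 0.2]
opening: 0.004
t 4.2667 tcp [0.4619 0.2786 0.0934] castor [ 0.0005  0.1693 -0.0686] toolz [-0.001 -0.    -1.   ] tooly [ 0.997  0.073 -0.001] F [0.6 1.  0.2] open 0.004 q [ 0.32  0.16  1.79 -0.    1.2   0.25]
```

```bash
python3 -m creep '[[0,0.1,-0.5,0,0,0,255],[0,0,-0.4,0,0,0,255],[0,0,0,0,0,0,255]]'
python3 - <<'E'
from h import *
st()
d,W=cloud("scene");cv2.imwrite("pics/s3.png",cv2.resize(d["img"][120:280,320:500,::-1],None,fx=3.5,fy=3.5))
E
```

```text
time_s: 4.52
tcp_pos: [0.4633, 0.281, 0.0858]
orientation: [-2.139, -2.3, -0.006]
contact_force: [-0.5, 2.7, 5.5]
opening: 0.002
t 4.5167 tcp [0.4633 0.281  0.0858] castor [ 0.002   0.1717 -0.0762] toolz [ 0.002  0.003 -1.   ] tooly [0.997 0.072 0.003] F [-0.5  2.7  5.5] open 0.002 q [0.32 0.17 1.79 0.   1.18 0.25]
```

View pics/s3.png

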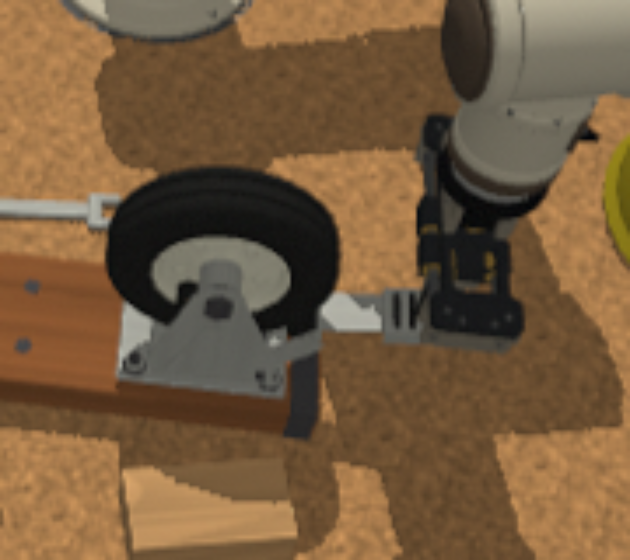

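```bash
python3 -m creep '[[0,0,2,0,0,0,255],[0,0,4,0,0,0,0],[0,0,4,0,0,0,0],[0,0,4,0,0,0,0],[0,0,4,0,0,0,0]]' 15
python3 -m creep '[[0,0,4,0,0,0,0],[0.3,-4,0,0,0,0,0],[0.3,-4,0,0,0,0,0],[0.2,-4,0,0,0,0,0],[0.3,-4,0,0,0,0,0]]'
python3 -m creep '[[0.3,-4,0,0,0,0,0],[0,-2.1,0,0,0,0,0],[0,0,0,0,0,0,0],[0,0,0,0,0,0,0]]'
python3 - <<'E'
from h import *
st()
for n in("scene","top"):
    d,W=cloud(n);b=(120,280,320,500) if n=="scene" else (150,270,170,350)
    cv2.imwrite(f"pics/{n[0]}4.png",cv2.resize(d["img"][b[0]:b[1],b[2]:b[3],::-1],None,fx=3.5,fy=3.5))
E
```

```text
time_s: 4.98
tcp_pos: [0.462, 0.2796, 0.2667]
orientation: [2.139, 2.301, 0.0]
contact_force: [0.9, 0.1, -0.1]
opening: 0.274
time_s: 5.4
tcp_pos: [0.4732, 0.1183, 0.3051]
orientation: [2.137, 2.301, 0.001]
contact_force: [0.3, 0.4, -0.8]
opening: 0.632
time_s: 5.73
tcp_pos: [0.4764, 0.0581, 0.3048]
orientation: [-2.142, -2.298, -0.001]
contact_force: [-0.2, 0.3, -1.0]
opening: 0.925
t 5.7333 tcp [0.4764 0.0581 0.3048] castor [-0.0016 -0.0517  0.1428] toolz [ 0.  0. -1.] tooly [0.998 0.07  0.   ] F [-0.2  0.3 -1. ] open 0.925 q [-0.13 -0.15  1.67  0.    1.62 -0.2 ]
```

View pics/s4.png

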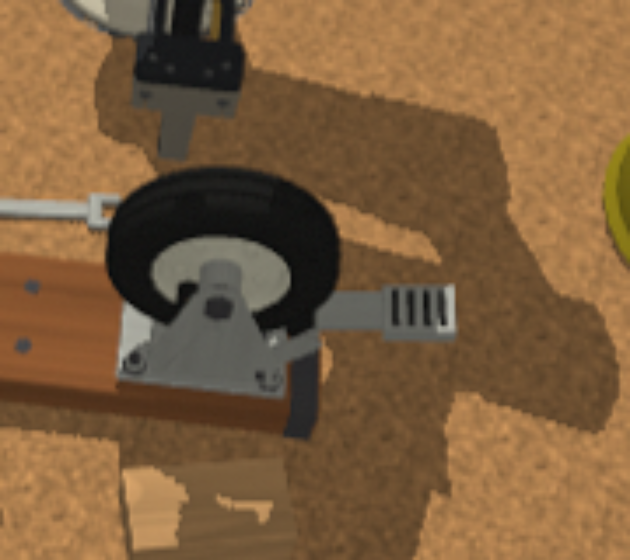

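View pics/t4.png

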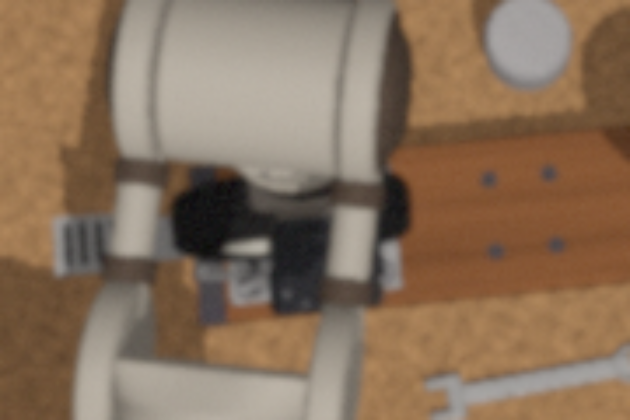

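```bash
python3 - <<'E'
from h import *
np.set_printoptions(precision=4,suppress=True)
d,W=cloud("scene")
w=W[200:219,428:452].reshape(-1,3);w=w[(w[:,2]>.05)&(np.abs((w-hub)@ex)<.03)]
for y in np.arange(.13,.2,.01):
    q=w[np.abs((w-hub)@ey-y)<.005]; print(round(y,2),len(q),np.nanmedian(q[:,2]) if len(q) else 0)
for n,dz,y in(("locked",-.044,.164),("free",-.080,.173)):
    for s in(-.028,.028): print(n,s,np.round(proj(d,hub+ey*(y+s)+ez*dz+ex*.022),1))
d,W=cloud("top");w=W[205:232,183:222].reshape(-1,3);w=w[(w[:,2]>.05)&(np.abs((w-hub)@ex)<.02)]
for y in np.arange(.13,.2,.01):
    q=w[np.abs((w-hub)@ey-y)<.005]; print(round(y,2),len(q),np.nanmedian(q[:,2]) if len(q) else 0)
E
```

```text
0.13 12 0.11182689532791873
0.14 62 0.113536354752309
0.15 63 0.11625806654375304
0.16 62 0.11892418288964518
0.17 59 0.12116620247652465
0.18 59 0.12264984870357676
0.19 31 0.12328418425847221
0.2 0 0
locked -0.028 [429.7 213.5]
locked 0.028 [450.2 215.8]
free -0.028 [430.1 220.5]
free 0.028 [450.1 222.8]
0.13 0 0
0.14 0 0
0.15 29 0.1186869438366891
0.16 54 0.11966329336699055
0.17 56 0.1218001698595077
0.18 54 0.1238071538712725
0.19 29 0.12393456576401629
0.2 0 0
```

```bash
python3 - <<'E'
from h import *
d=get_image("scene")
f=lambda p:(np.array(proj(d,p))-[320,120])*3.5
for n,p in(("s1",[.455,.2295,.3595]),("s2",[.4596,.2687,.1344]),("s3",[.4633,.281,.0858]),("s4",[.4764,.0581,.3048])):
    p=np.array(p);print(n,f(p),f(p+ex*.046),f(p-ex*.046))
E
```

```text
s1 [442.29010808  93.0933638 ] [444.74668112 147.17316934] [439.9605012   41.80863274]
s2 [418.59196831 293.35353456] [420.1071432  343.17112448] [417.14287746 245.70872881]
s3 [419.02312889 332.10434315] [420.49862419 381.15945971] [417.60998602 285.12222901]
s4 [172.49226202 127.90306265] [167.85667891 180.00911245] [176.90035758  78.35407588]
```

```bash
python3 - <<'E'
from h import *
np.set_printoptions(precision=4,suppress=True)
d,W=cloud("scene")
cv2.imwrite("pics/s5.png",cv2.resize(d["img"][60:180,310:450,::-1],None,fx=5,fy=5))
for u in range(352,394,3):
    print(u,[ (v,W[v,u].round(3).tolist()) for v in (140,150,158,163)])
st()
E
```

```text
352 [(140, [0.161, -0.017, 0.0]), (150, [0.205, -0.009, -0.001]), (158, [0.24, -0.004, -0.001]), (163, [0.263, 0.0, 0.001])]
355 [(140, [0.16, -0.007, 0.002]), (150, [0.203, 0.001, -0.001]), (158, [0.241, 0.007, 0.003]), (163, [0.26, 0.01, 0.001])]
358 [(140, [0.161, 0.004, 0.005]), (150, [0.199, 0.011, -0.003]), (158, [0.235, 0.016, -0.001]), (163, [0.256, 0.02, -0.002])]
361 [(140, [0.57, 0.039, 0.463]), (150, [0.565, 0.041, 0.427]), (158, [0.235, 0.026, 0.001]), (163, [0.254, 0.029, -0.002])]
364 [(140, [0.572, 0.045, 0.467]), (150, [0.564, 0.047, 0.428]), (158, [0.232, 0.036, -0.001]), (163, [0.257, 0.04, 0.004])]
367 [(140, [0.57, 0.05, 0.466]), (150, [0.565, 0.053, 0.43]), (158, [0.538, 0.055, 0.372]), (163, [0.535, 0.057, 0.351])]
370 [(140, [0.57, 0.056, 0.467]), (150, [0.563, 0.059, 0.429]), (158, [0.538, 0.061, 0.374]), (163, [0.533, 0.063, 0.351])]
373 [(140, [0.566, 0.062, 0.465]), (150, [0.562, 0.065, 0.43]), (158, [0.535, 0.068, 0.373]), (163, [0.534, 0.07, 0.354])]
376 [(140, [0.567, 0.068, 0.467]), (150, [0.562, 0.071, 0.432]), (158, [0.222, 0.076, -0.002]), (163, [0.243, 0.079, -0.002])]
379 [(140, [0.563, 0.074, 0.464]), (150, [0.561, 0.077, 0.432]), (158, [0.221, 0.086, -0.0]), (163, [0.24, 0.089, -0.004])]
382 [(140, [0.561, 0.08, 0.463]), (150, [0.56, 0.084, 0.432]), (158, [0.218, 0.096, -0.002]), (163, [0.238, 0.099, -0.003])]
385 [(140, [0.563, 0.085, 0.467]), (150, [0.559, 0.09, 0.433]), (158, [0.216, 0.106, -0.001]), (163, [0.237, 0.109, -0.002])]
388 [(140, [0.562, 0.091, 0.468]), (150, [0.559, 0.096, 0.434]), (158, [0.214, 0.116, -0.002]), (163, [0.237, 0.118, 0.001])]
391 [(140, [0.134, 0.116, 0.002]), (150, [0.179, 0.122, 0.002]), (158, [0.212, 0.126, -0.001]), (163, [0.233, 0.128, -0.002])]
t 6.0333 tcp [0.4763 0.0598 0.3049] castor [-0.0016 -0.05    0.1429] toolz [-0.  0. -1.] tooly [ 0.997  0.075 -0.   ] F [ 0.4 -0.6  0. ] open 1.001 q [-0.13 -0.15  1.67  0.    1.62 -0.2 ]
```

View pics/s5.png

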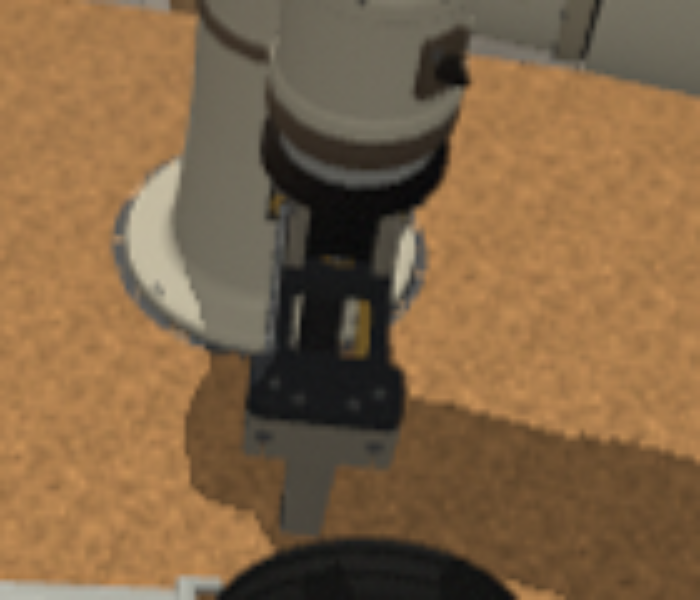

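```bash
python3 - <<'E'
from h import *
d,W=cloud("scene")
for v in range(150,172): print(v,W[v,369].round(4),W[v,371].round(4),d["z_map"][v,370])
d,W=cloud("top")
cv2.imwrite("pics/t5.png",cv2.resize(d["img"][120:260,170:350,::-1],None,fx=4,fy=4))
E
```

```text
150 [0.563  0.0572 0.4292] [0.5637 0.0613 0.4311] 0.8540748
151 [0.5638 0.0575 0.427 ] [0.5633 0.0616 0.4275] 0.8557951
152 [0.5395 0.0573 0.3954] [0.5391 0.0615 0.396 ] 0.896747
153 [0.5401 0.0576 0.3929] [0.5403 0.0619 0.3942] 0.89691764
154 [0.5378 0.0579 0.3869] [0.5391 0.0622 0.3894] 0.89958847
155 [0.5376 0.0582 0.3832] [0.5381 0.0626 0.385 ] 0.90565217
156 [0.5356 0.0585 0.3774] [0.5387 0.0629 0.3824] 0.9061102
157 [0.5366 0.0589 0.3753] [0.5371 0.0633 0.377 ] 0.9109987
158 [0.5368 0.0592 0.3721] [0.5366 0.0636 0.373 ] 0.9148342
159 [0.5377 0.0596 0.3698] [0.5361 0.064  0.369 ] 0.9147964
160 [0.5385 0.06   0.3673] [0.5372 0.0644 0.3669] 0.9214627
161 [0.5359 0.0603 0.3607] [0.538  0.0647 0.3644] 0.92439866
162 [0.5361 0.0607 0.3573] [0.5365 0.0651 0.3591] 0.0
163 [0.5351 0.061  0.3527] [0.5344 0.0654 0.353 ] 0.9281681
164 [0.5335 0.0613 0.3471] [0.5359 0.0658 0.3513] 0.93526566
165 [0.5346 0.0617 0.3449] [0.5356 0.0662 0.3473] 0.93862975
166 [0.5329 0.0621 0.3392] [0.5352 0.0666 0.3433] 0.94075525
167 [2.67e-01 5.83e-02 1.00e-04] [ 0.2637  0.0648 -0.0023] 1.3688245
168 [0.2732 0.0589 0.0027] [0.4585 0.0668 0.2389] 1.0705371
169 [0.462  0.0622 0.2378] [0.4635 0.0673 0.2412] 1.0647563
170 [0.4652 0.0626 0.2379] [0.4666 0.0677 0.241 ] 1.0634016
171 [0.4682 0.0631 0.2375] [0.4643 0.0681 0.234 ] 1.0638447
```

```bash
python3 -m creep '[[0,0,0,0,0,0,255],[0,0,0,0,0,0,255],[0,0,0,0,0,0,255],[0,0,0,0,0,0,255],[0,0,0,0,0,0,255]]' 15
python3 -m creep '[[0,0,0,0,0,0,255],[0,0,0,0,0,0,255],[0,0,0,0,0,0,255],[0,0,0,0,0,0,255],[0,0,0,0,0,0,255]]'
python3 - <<'E'
from h import *
d,W=cloud("scene")
cv2.imwrite("pics/s6.png",cv2.resize(d["img"][60:180,310:450,::-1],None,fx=5,fy=5))
for v in range(130,172): print(v,W[v,369].round(4),W[v,371].round(4))
E
```

```text
time_s: 6.55
tcp_pos: [0.4763, 0.0586, 0.3049]
orientation: [-2.139, -2.301, -0.0]
contact_force: [0.1, 0.0, 0.1]
opening: 0.659
time_s: 6.97
tcp_pos: [0.4763, 0.0586, 0.3049]
orientation: [-2.139, -2.301, 0.0]
contact_force: [-0.2, -0.6, 0.8]
opening: 0.297
130 [0.5443 0.0505 0.4682] [0.543  0.0544 0.4678]
131 [0.545  0.0508 0.4661] [0.5442 0.0548 0.4662]
132 [nan nan nan] [0.5485 0.0552 0.4678]
133 [0.5524 0.0517 0.4683] [0.5506 0.0556 0.4672]
134 [0.5536 0.052  0.4666] [0.5517 0.0559 0.4656]
135 [0.5575 0.0524 0.4681] [0.5564 0.0563 0.4677]
136 [0.5603 0.0528 0.4682] [0.5584 0.0567 0.4671]
137 [0.5622 0.0532 0.4674] [0.5599 0.0571 0.4658]
138 [0.5646 0.0536 0.4671] [0.5624 0.0574 0.4656]
139 [0.5681 0.054  0.4681] [0.5682 0.0579 0.4691]
140 [0.5702 0.0543 0.4675] [0.569  0.0582 0.4671]
141 [0.5704 0.0546 0.4648] [0.5695 0.0585 0.4648]
142 [0.569  0.0549 0.4603] [0.5709 0.0589 0.4634]
143 [0.5709 0.0552 0.4595] [0.5699 0.0592 0.4593]
144 [0.5679 0.0555 0.4531] [0.57   0.0595 0.4565]
145 [0.5692 0.0558 0.4516] [0.5691 0.0598 0.4525]
146 [0.5684 0.0561 0.4477] [0.5689 0.0601 0.4494]

[... 621 characters left out ...]
  0.0534 -0.001 ] [ 0.2306  0.06   -0.0012]
160 [ 0.235   0.054  -0.0028] [0.2385 0.0607 0.0032]
161 [2.418e-01 5.460e-02 2.000e-04] [ 0.239   0.0612 -0.0015]
162 [0.249  0.0553 0.0039] [ 0.2412  0.0618 -0.004 ]
163 [2.502e-01 5.590e-02 2.000e-04] [0.2504 0.0625 0.0022]
164 [ 2.542e-01  5.650e-02 -1.000e-04] [ 0.2521  0.063  -0.001 ]
165 [ 0.2583  0.0571 -0.0004] [0.2571 0.0636 0.    ]
166 [2.628e-01 5.770e-02 1.000e-04] [0.264  0.0643 0.0034]
167 [ 0.2667  0.0583 -0.0003] [0.2663 0.0648 0.001 ]
168 [0.2716 0.0589 0.0006] [0.4566 0.0668 0.2366]
169 [0.4629 0.0622 0.239 ] [0.4652 0.0673 0.2434]
170 [0.4657 0.0626 0.2384] [0.4656 0.0677 0.2397]
171 [0.4693 0.0631 0.2389] [0.4674 0.0682 0.2379]
```

View pics/s6.png

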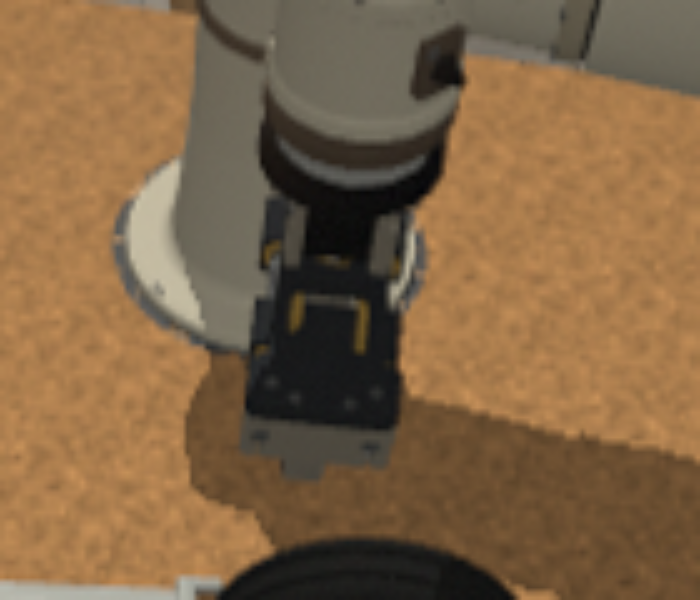

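```bash
python3 -m creep '[[-0.3,4,0,0,0,0,255],[-0.3,4,0,0,0,0,255],[-0.3,4,0,0,0,0,255],[-0.3,4,0,0,0,0,255],[-0.3,4,0,0,0,0,255]]' 20
python3 -m creep '[[0,1.7,-2,0,0,0,255],[0,0,-4,0,0,0,255],[0,0,-4,0,0,0,255],[0,0,-4,0,0,0,255],[0,0,-4,0,0,0,255]]'
python3 -m creep '[[0,0,-2.5,0,0,0,255],[0,0,-0.5,0,0,0,255],[0,0,-0.5,0,0,0,255],[0,0,0,0,0,0,255],[0,0,0,0,0,0,255]]'
python3 - <<'E'
from h import *
st()
E
```

```text
time_s: 7.43
tcp_pos: [0.4609, 0.2605, 0.305]
orientation: [2.139, 2.3, 0.001]
contact_force: [2.0, -1.0, 0.6]
opening: 0.004
time_s: 7.85
tcp_pos: [0.4611, 0.2759, 0.1233]
orientation: [2.138, 2.301, 0.001]
contact_force: [0.7, 0.5, -0.1]
opening: 0.008
time_s: 8.27
tcp_pos: [0.4631, 0.2762, 0.092]
orientation: [2.138, 2.299, 0.006]
contact_force: [0.5, -0.9, 0.7]
opening: 0.004
t 8.2667 tcp [0.4631 0.2762 0.092 ] castor [ 0.0015  0.1669 -0.07  ] toolz [ 0.004  0.001 -1.   ] tooly [0.997 0.073 0.004] F [ 0.5 -0.9  0.7] open 0.004 q [0.31 0.15 1.79 0.   1.19 0.24]
```

```bash
python3 -m creep '[[0,0,-0.5,0,0,0,255],[0,0,-0.5,0,0,0,255],[0,0.1,-0.4,0,0,0,255],[0,0.1,-0.4,0,0,0,255],[0,0,0,0,0,0,255]]' 20
python3 -m creep '[[0,0.1,-0.4,0,0,0,255],[0,0.1,-0.4,0,0,0,255],[0,0.1,-0.4,0,0,0,255],[0,0,0,0,0,0,255]]'
python3 - <<'E'
from h import *
st()
d,W=cloud("scene");cv2.imwrite("pics/s7.png",cv2.resize(d["img"][120:280,320:500,::-1],None,fx=3.5,fy=3.5))
E
```

```text
time_s: 8.68
tcp_pos: [0.4618, 0.2778, 0.0722]
orientation: [2.138, 2.3, 0.001]
contact_force: [-0.7, 0.4, -0.4]
opening: 0.007
time_s: 9.02
tcp_pos: [0.4603, 0.2803, 0.0585]
orientation: [-2.138, -2.3, 0.003]
contact_force: [-0.4, 0.5, -0.5]
opening: 0.005
t 9.0167 tcp [0.4603 0.2803 0.0585] castor [-0.001   0.1712 -0.1035] toolz [-0.002 -0.001 -1.   ] tooly [ 0.997  0.073 -0.002] F [-0.4  0.5 -0.5] open 0.005 q [ 0.32  0.2   1.81 -0.    1.13  0.25]
```

View pics/s7.png

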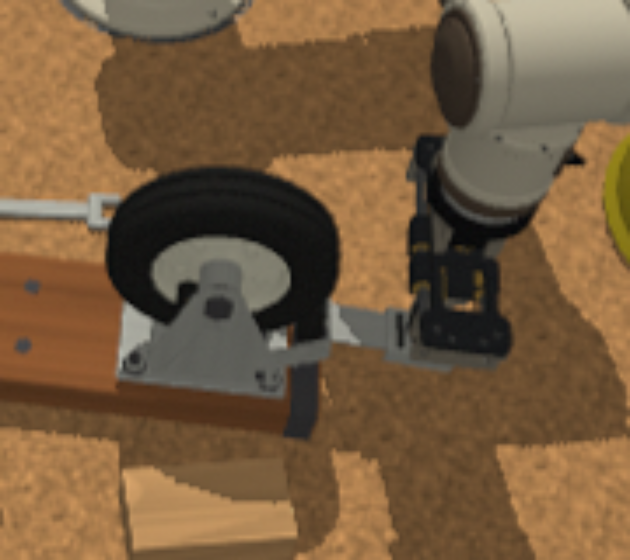

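```bash
python3 -m creep '[[0,0,-0.4,0,0,0,255],[0,0,-0.3,0,0,0,255],[0,0,0,0,0,0,255],[0,0,0,0,0,0,255]]' 
python3 -m creep '[[0,0,2,0,0,0,255],[0,0,4,0,0,0,255],[0,0,4,0,0,0,0],[0,0,4,0,0,0,0],[0,0,4,0,0,0,0]]' 15
python3 -m creep '[[0,0,3.5,0,0,0,0],[0.3,-4,0,0,0,0,0],[0.3,-4,0,0,0,0,0],[0.3,-4,0,0,0,0,0],[0.3,-4,0,0,0,0,0]]'
python3 -m creep '[[0.3,-4,0,0,0,0,0],[0.1,-2.1,0,0,0,0,0],[0,0,0,0,0,0,0],[0,0,0,0,0,0,0]]'
python3 - <<'E'
from h import *
st()
d,W=cloud("scene");cv2.imwrite("pics/s8.png",cv2.resize(d["img"][120:280,320:500,::-1],None,fx=3.5,fy=3.5))
w=W[200:230,428:452].reshape(-1,3);w=w[(w[:,2]>.05)&(np.abs((w-hub)@ex)<.02)]
for y in np.arange(.13,.2,.01):
    q=w[np.abs((w-hub)@ey-y)<.005]; print(round(y,2),len(q),np.nanmedian(q[:,2]) if len(q) else 0)
E
```

```text
time_s: 9.4
tcp_pos: [0.4611, 0.2805, 0.0526]
orientation: [-2.139, -2.3, 0.001]
contact_force: [-0.3, 0.5, -0.1]
opening: 0.006
time_s: 9.82
tcp_pos: [0.461, 0.2805, 0.235]
orientation: [2.139, 2.301, 0.0]
contact_force: [0.6, 0.2, -0.2]
opening: 0.202
time_s: 10.23
tcp_pos: [0.4732, 0.1192, 0.2685]
orientation: [2.137, 2.301, 0.001]
contact_force: [0.1, -0.3, -1.1]
opening: 0.563
time_s: 10.57
tcp_pos: [0.4774, 0.059, 0.2681]
orientation: [-2.142, -2.298, -0.001]
contact_force: [-0.0, 0.0, 0.0]
opening: 0.853
t 10.5667 tcp [0.4774 0.059  0.2681] castor [-0.0005 -0.0508  0.1061] toolz [ 0.  0. -1.] tooly [0.998 0.07  0.   ] F [-0.  0.  0.] open 0.853 q [-0.13 -0.14  1.73  0.    1.55 -0.2 ]
0.13 0 0
0.14 27 0.08354234221459045
0.15 46 0.08271097014334272
0.16 39 0.0825601515212595
0.17 48 0.08126382057601322
0.18 41 0.08123031763993138
0.19 50 0.0786323664940205
0.2 27 0.07723797131165022
```

View pics/s8.png

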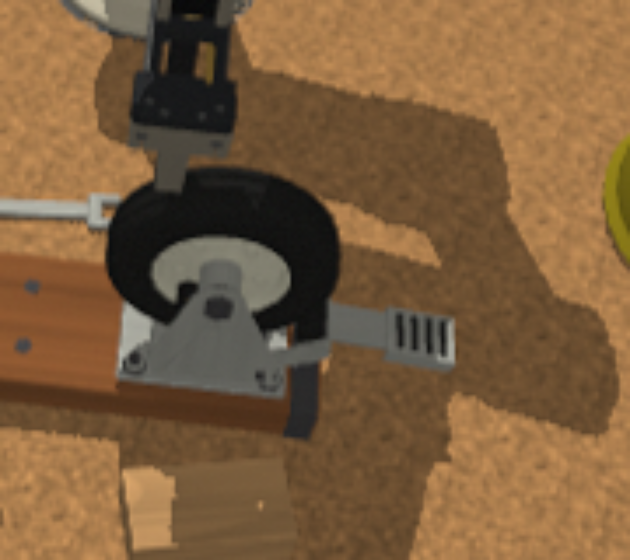

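```bash
python3 -m creep '[[0,0,-1,0,0,0,0],[0,0,-1,0,0,0,0],[0,0,-3,0,0,0,0],[0,0,-3,0,0,0,0],[0,0,-2.5,0,0,0,0]]' 10
python3 -m creep '[[0,0,0,0,0,0,255],[0,0,0,0,0,0,255],[0,0,0,0,0,0,255],[0,0,0,0,0,0,255],[0,0,0,0,0,0,255]]' 10
python3 -m creep '[[0,0,0,0,0,0,255],[0,0,0,0,0,0,255],[0,0,0,0,0,0,255]]' 10
python3 - <<'E'
from h import *
st()
d,W=cloud("scene");cv2.imwrite("pics/s9.png",cv2.resize(d["img"][120:280,320:500,::-1],None,fx=3.5,fy=3.5))
E
```

```text
time_s: 11.03
tcp_pos: [0.4759, 0.061, 0.1598]
orientation: [-2.136, -2.301, 0.002]
contact_force: [-1.1, 0.1, -0.4]
opening: 0.997
time_s: 11.45
tcp_pos: [0.4786, 0.0596, 0.1648]
orientation: [2.137, 2.299, 0.003]
contact_force: [-0.0, -0.0, -0.5]
opening: 0.66
time_s: 11.7
tcp_pos: [0.4772, 0.0593, 0.1636]
orientation: [2.139, 2.301, -0.001]
contact_force: [-2.5, -1.7, 4.3]
opening: 0.501
t 11.7 tcp [0.4772 0.0593 0.1636] castor [-0.0007 -0.0504  0.0016] toolz [-0.    -0.001 -1.   ] tooly [ 0.997  0.073 -0.   ] F [-2.5 -1.7  4.3] open 0.501 q [-0.13 -0.07  1.88 -0.    1.34 -0.2 ]
```

View pics/s9.png

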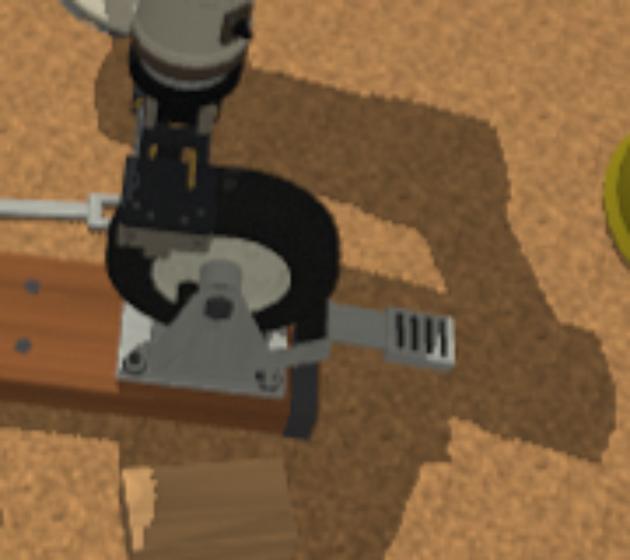

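```bash
python3 -m creep '[[-0.05,0.66,0.56,0,0,0,255],[-0.05,0.72,0.48,0,0,0,255],[-0.06,0.86,0.42,0,0,0,255],[-0.07,0.91,0.31,0,0,0,255],[-0.07,0.94,0.19,0,0,0,255]]' 15
python3 -m creep '[[-0.07,0.96,0.06,0,0,0,255],[-0.07,0.96,-0.06,0,0,0,255],[-0.07,0.94,-0.19,0,0,0,255],[-0.07,0.91,-0.31,0,0,0,255],[0,0,0,0,0,0,255]]' 
python3 - <<'E'
from h import *
st()
d,W=cloud("scene");cv2.imwrite("pics/s10.png",cv2.resize(d["img"][120:280,320:500,::-1],None,fx=3.5,fy=3.5))
E
```

```text
time_s: 12.17
tcp_pos: [0.474, 0.101, 0.1829]
orientation: [2.139, 2.301, -0.002]
contact_force: [-0.6, -3.5, -3.2]
opening: 0.501
time_s: 12.58
tcp_pos: [0.471, 0.1406, 0.1775]
orientation: [-2.136, -2.302, -0.002]
contact_force: [-1.5, 1.0, -0.3]
opening: 0.502
t 12.5833 tcp [0.471  0.1406 0.1775] castor [-0.0008  0.0311  0.0155] toolz [-0.     0.002 -1.   ] tooly [ 0.997  0.074 -0.   ] F [-1.5  1.  -0.3] open 0.502 q [ 0.04 -0.06  1.83  0.    1.37 -0.03]
```

View pics/s10.png

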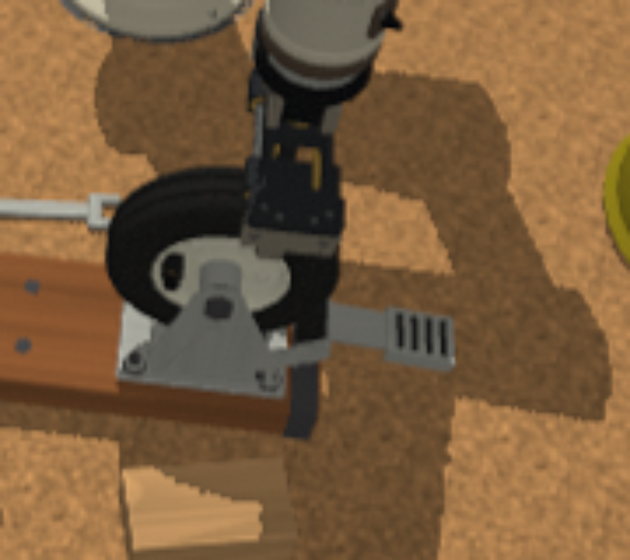

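```bash
python3 -m creep '[[-0.06,0.86,-0.42,0,0,0,255],[-0.06,0.8,-0.54,0,0,0,255],[-0.05,0.5,-0.44,0,0,0,255],[0,0,0,0,0,0,255]]' 
python3 -m creep '[[0,0,0,0,0,0,0],[0,0,0,0,0,0,0],[0,0,0,0,0,0,0],[0,0,0,0,0,0,0],[0,0,0,0,0,0,0]]' 
python3 -m creep '[[0,0,0,0,0,0,0],[0,0,2,0,0,0,0],[0,0,4,0,0,0,0],[0,0,3,0,0,0,0]]' 
python3 - <<'E'
from h import *
st()
d,W=cloud("scene");cv2.imwrite("pics/s11.png",cv2.resize(d["img"][120:280,320:500,::-1],None,fx=3.5,fy=3.5))
f=lambda p:(np.array(proj(d,p))-[320,120])*3.5
for a in range(-90,1,10): print(a,f(wp(a,.038,.009)).round(),f(wp(a,.038,.039)).round())
E
```

```text
time_s: 12.97
tcp_pos: [0.4695, 0.1613, 0.1635]
orientation: [-2.137, -2.3, -0.002]
contact_force: [-1.6, 3.0, 0.9]
opening: 0.503
time_s: 13.38
tcp_pos: [0.47, 0.1596, 0.1636]
orientation: [2.14, 2.3, 0.001]
contact_force: [-0.7, 0.0, -0.1]
opening: 0.837
time_s: 13.72
tcp_pos: [0.4695, 0.1597, 0.255]
orientation: [-2.139, -2.3, 0.0]
contact_force: [1.0, 0.3, 1.1]
opening: 1.003
t 13.7167 tcp [0.4695 0.1597 0.255 ] castor [-0.0008  0.0502  0.093 ] toolz [-0.  0. -1.] tooly [ 0.997  0.073 -0.   ] F [1.  0.3 1.1] open 1.003 q [ 0.08 -0.09  1.71  0.    1.52  0.01]
-90 [170. 258.] [168. 290.]
-80 [172. 253.] [169. 285.]
-70 [175. 248.] [172. 281.]
-60 [179. 244.] [177. 277.]
-50 [185. 241.] [183. 273.]
-40 [192. 238.] [190. 271.]
-30 [200. 236.] [197. 269.]
-20 [208. 235.] [206. 267.]
-10 [217. 234.] [215. 267.]
0 [226. 235.] [224. 268.]
```

View pics/s11.png

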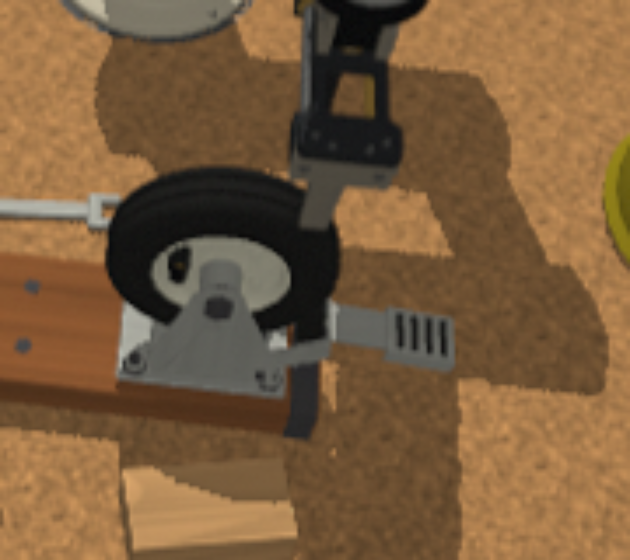

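```bash
python3 -m creep '[[0.3,-4,0,0,0,0,0],[0.3,-4,0,0,0,0,0],[0.1,-0.7,-2,0,0,0,0],[0,0,-3.1,0,0,0,0],[0,0,-3,0,0,0,0]]' 
python3 -m creep '[[0,0,0,0,0,0,255],[0,0,0,0,0,0,255],[0,0,0,0,0,0,255],[0,0,0,0,0,0,255],[0,0,0,0,0,0,255]]' 15
python3 -m creep '[[0,0,0,0,0,0,255],[0,0,0,0,0,0,255],[0,0,0,0,0,0,255],[0,0,0,0,0,0,255]]'
python3 - <<'E'
from h import *
st()
d,W=cloud("scene");cv2.imwrite("pics/s12.png",cv2.resize(d["img"][120:280,320:500,::-1],None,fx=3.5,fy=3.5))
E
```

```text
time_s: 14.18
tcp_pos: [0.4778, 0.0717, 0.1723]
orientation: [2.14, 2.297, 0.003]
contact_force: [0.5, 0.0, -0.6]
opening: 0.996
time_s: 14.6
tcp_pos: [0.4782, 0.0729, 0.1747]
orientation: [2.137, 2.299, 0.004]
contact_force: [-0.5, 0.5, 0.1]
opening: 0.662
time_s: 14.93
tcp_pos: [0.4761, 0.0725, 0.1733]
orientation: [-2.138, -2.301, 0.003]
contact_force: [-5.6, -0.4, 5.8]
opening: 0.499
t 14.9333 tcp [0.4761 0.0725 0.1733] castor [-0.0007 -0.0372  0.0113] toolz [-0.002 -0.001 -1.   ] tooly [ 0.997  0.073 -0.002] F [-5.6 -0.4  5.8] open 0.499 q [-0.1  -0.08  1.86 -0.    1.36 -0.17]
```

View pics/s12.png

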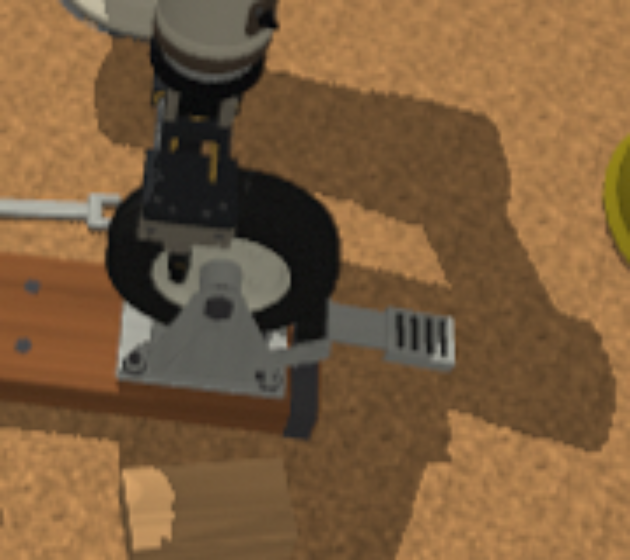

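```bash
python3 -m creep '[[-0.06,0.9,0.43,0,0,0,255],[-0.07,0.91,0.31,0,0,0,255],[-0.07,0.94,0.19,0,0,0,255],[-0.07,0.96,0.06,0,0,0,255],[-0.07,0.96,-0.06,0,0,0,255]]'
python3 -m creep '[[-0.07,0.94,-0.19,0,0,0,255],[-0.07,0.91,-0.31,0,0,0,255],[-0.06,0.4,-0.18,0,0,0,255],[0,0,0,0,0,0,255],[0,0,0,0,0,0,255]]'
python3 - <<'E'
from h import *
st()
d,W=cloud("scene");cv2.imwrite("pics/s13.png",cv2.resize(d["img"][160:240,345:425,::-1],None,fx=7,fy=7,interpolation=cv2.INTER_CUBIC))
f=lambda p:(np.array(proj(d,p))-[345,160])*7
print(f(wp(0,0,.05)))
for a in range(-40,21,10): print(a,f(wp(a,.038,.009)).round(),f(wp(a,.038,.039)).round())
E
```

```text
time_s: 15.4
tcp_pos: [0.4726, 0.1185, 0.1824]
orientation: [2.138, 2.3, -0.006]
contact_force: [-3.7, -4.6, 0.9]
opening: 0.5
time_s: 15.82
tcp_pos: [0.4709, 0.1425, 0.1752]
orientation: [-2.138, -2.3, 0.0]
contact_force: [-5.2, 1.3, 3.5]
opening: 0.5
t 15.8167 tcp [0.4709 0.1425 0.1752] castor [-0.0008  0.0329  0.0132] toolz [-0.001  0.001 -1.   ] tooly [ 0.997  0.073 -0.001] F [-5.2  1.3  3.5] open 0.5 q [ 0.05 -0.05  1.83  0.    1.36 -0.03]
[258.28481217 334.92914963]
-40 [209. 196.] [204. 261.]
-30 [225. 192.] [220. 257.]
-20 [241. 189.] [237. 255.]
-10 [259. 189.] [255. 254.]
0 [277. 190.] [273. 255.]
10 [294. 192.] [291. 258.]
20 [311. 197.] [307. 263.]
```

View pics/s13.png

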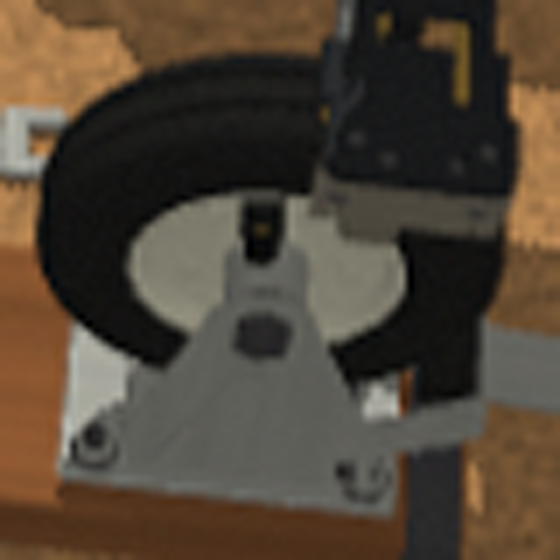

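```bash
python3 -m creep '[[-0.04,0.5,-0.28,0,0,0,255],[-0.04,0.5,-0.35,0,0,0,255],[0,0,0,0,0,0,255],[0,0,0,0,0,0,255],[0,0,0,0,0,0,255]]'
python3 - <<'E'
from h import *
st()
d,W=cloud("scene");cv2.imwrite("pics/s14.png",cv2.resize(d["img"][160:240,345:425,::-1],None,fx=7,fy=7,interpolation=cv2.INTER_CUBIC))
# compare: other wheel reference
cv2.imwrite("pics/s14b.png",cv2.resize(d["img"][145:225,215:295,::-1],None,fx=7,fy=7,interpolation=cv2.INTER_CUBIC))
h2=hub-.36*ey
for nm,h,o in(("w1",hub,(345,160)),("w2",h2,(215,145))):
  f=lambda p:((np.array(proj(d,p))-o)*7).round()
  print(nm,"bolt",f(h+ex*.05),"valve0",f(h+ex*.009+ez*.038),f(h+ex*.039+ez*.038))
E
```

```text
time_s: 16.28
tcp_pos: [0.4701, 0.1524, 0.1688]
orientation: [-2.138, -2.299, -0.0]
contact_force: [-5.5, 2.1, 4.3]
opening: 0.501
t 16.2833 tcp [0.4701 0.1524 0.1688] castor [-0.0008  0.0429  0.0068] toolz [-0.001  0.001 -1.   ] tooly [ 0.997  0.072 -0.001] F [-5.5  2.1  4.3] open 0.501 q [ 0.07 -0.04  1.84  0.    1.35 -0.01]
w1 bolt [258. 335.] valve0 [277. 190.] [273. 255.]
w2 bolt [238. 333.] valve0 [248. 190.] [230. 253.]
```

View pics/s14.png

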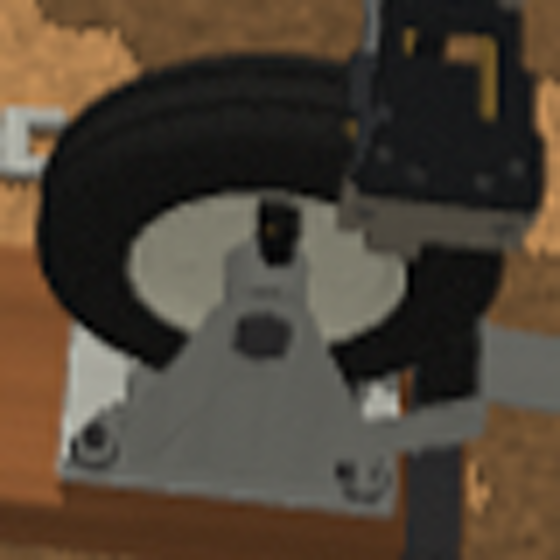

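View pics/s14b.png

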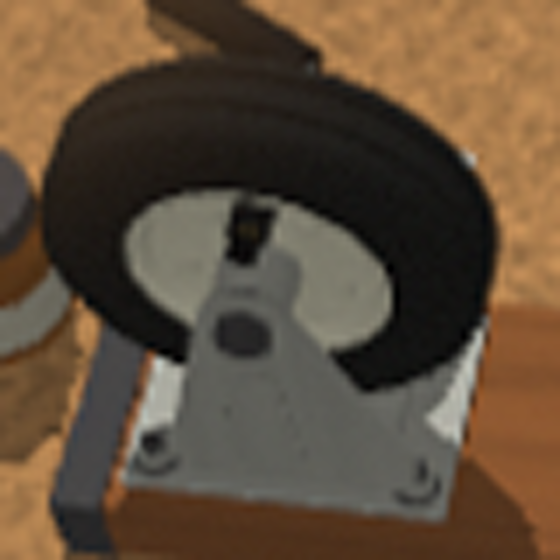

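```bash
python3 -m creep '[[0,0,0,0,0,0,0],[0,0,0,0,0,0,0],[0,0,0,0,0,0,0],[0,0,0,0,0,0,0],[0,0,0,0,0,0,0]]' 
python3 -m creep '[[0,0,0,0,0,0,0],[0,0,2,0,0,0,0],[0,0,4,0,0,0,0],[0,0,3.5,0,0,0,0],[0,0,0,0,0,0,0]]' 
python3 -m creep '[[-0.3,4,0,0,0,0,0],[-0.3,4,0,0,0,0,0],[-0.2,4,0,0,0,0,0],[-0.05,0.8,-2,0,0,0,0],[0,0,-4,0,0,0,0]]' 
python3 -m creep '[[0,0,-4,0,0,0,0],[0,0,-2,0,0,0,0],[0,0,0,0,0,0,0],[0,0,0,0,0,0,0]]' 
python3 - <<'E'
from h import *
st()
d,W=cloud("scene");cv2.imwrite("pics/s15.png",cv2.resize(d["img"][120:280,320:500,::-1],None,fx=3.5,fy=3.5))
cv2.imwrite("pics/s15b.png",cv2.resize(d["img"][160:240,345:425,::-1],None,fx=7,fy=7,interpolation=cv2.INTER_CUBIC))
E
```

```text
time_s: 16.75
tcp_pos: [0.4709, 0.1519, 0.1687]
orientation: [2.139, 2.3, 0.0]
contact_force: [-0.2, 0.5, -0.5]
opening: 0.84
time_s: 17.17
tcp_pos: [0.4745, 0.1523, 0.2718]
orientation: [2.133, 2.294, 0.015]
contact_force: [0.1, -0.1, 0.9]
opening: 0.999
time_s: 17.58
tcp_pos: [0.4652, 0.2841, 0.2082]
orientation: [2.131, 2.301, 0.017]
contact_force: [1.5, 0.8, 0.2]
opening: 1.0
time_s: 17.92
tcp_pos: [0.4615, 0.2798, 0.1431]
orientation: [-2.139, -2.3, 0.003]
contact_force: [0.4, -0.1, 1.4]
opening: 1.004
t 17.9167 tcp [0.4615 0.2798 0.1431] castor [ 1.000e-04  1.706e-01 -1.890e-02] toolz [-0.002 -0.001 -1.   ] tooly [ 0.997  0.073 -0.002] F [ 0.4 -0.1  1.4] open 1.004 q [ 0.32  0.1   1.74 -0.    1.3   0.25]
```

View pics/s15.png

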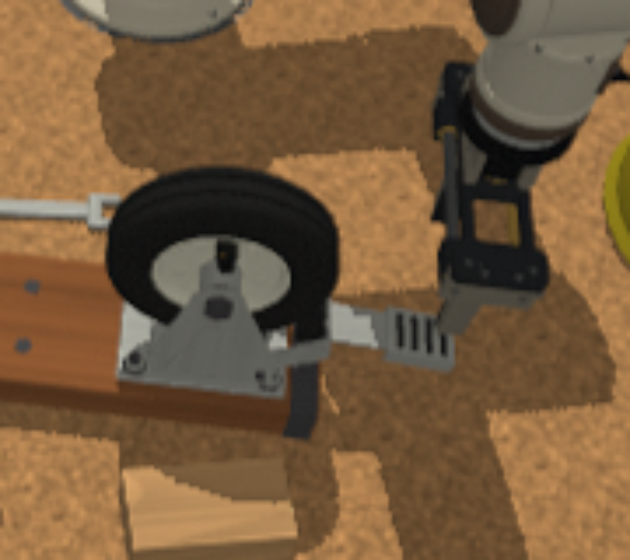

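View pics/s15b.png

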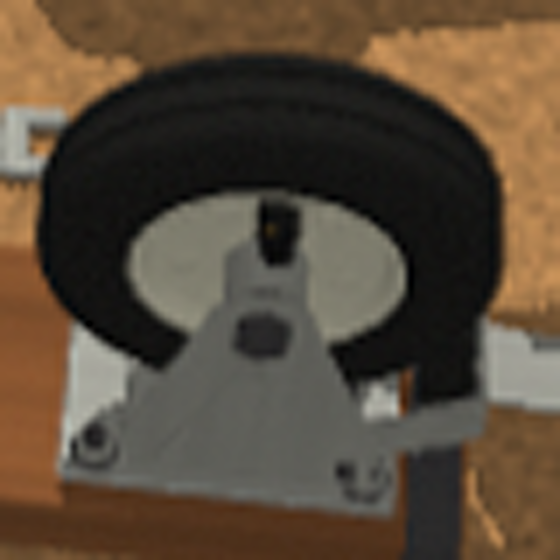

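```bash
python3 -m creep '[[0,0,-3.5,0,0,0,0],[0,0,-3.5,0,0,0,0],[0,0,-2,0,0,0,0],[0,0,-1.8,0,0,0,0],[0,0,-1.4,0,0,0,0]]' 
python3 -m creep '[[0,0,0,0,0,0,0],[0,0,0,0,0,0,255],[0,0,0,0,0,0,255],[0,0,0,0,0,0,255],[0,0,0,0,0,0,255]]' 30
python3 -m creep '[[0,0,0,0,0,0,255],[0,0,0,0,0,0,255],[0,0,0,0,0,0,255],[0,0,0,0,0,0,255]]'
python3 - <<'E'
from h import *
st()
d,W=cloud("scene");cv2.imwrite("pics/s16.png",cv2.resize(d["img"][120:280,320:500,::-1],None,fx=3.5,fy=3.5))
E
```

```text
time_s: 18.38
tcp_pos: [0.464, 0.2805, 0.0229]
orientation: [2.138, 2.299, 0.005]
contact_force: [0.6, 0.3, -0.5]
opening: 1.005
time_s: 18.8
tcp_pos: [0.4635, 0.2805, 0.0235]
orientation: [2.138, 2.3, 0.004]
contact_force: [0.6, -0.5, 0.4]
opening: 0.729
time_s: 19.13
tcp_pos: [0.4604, 0.2799, 0.0217]
orientation: [-2.137, -2.299, 0.005]
contact_force: [-6.5, -1.9, 4.6]
opening: 0.478
t 19.1333 tcp [0.4604 0.2799 0.0217] castor [-0.0009  0.1708 -0.1403] toolz [-0.004 -0.001 -1.   ] tooly [ 0.997  0.073 -0.004] F [-6.5 -1.9  4.6] open 0.478 q [0.32 0.26 1.83 0.   1.06 0.25]
```

View pics/s16.png

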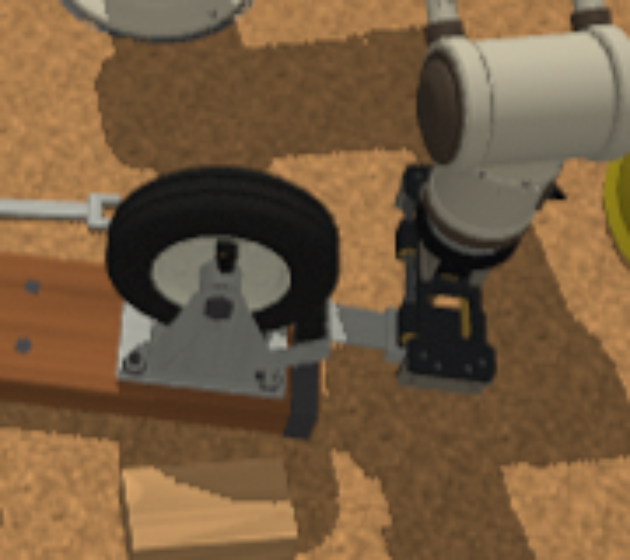

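```bash
python3 -m creep '[[0,0,0.6,0,0,0,255],[0,-0.1,0.6,0,0,0,255],[0,-0.15,0.6,0,0,0,255],[0.01,-0.2,0.6,0,0,0,255],[0,0,0,0,0,0,255]]' 35
python3 -m creep '[[0,-0.2,0.6,0,0,0,255],[0.02,-0.2,0.6,0,0,0,255],[0,0,0,0,0,0,255],[0,0,0,0,0,0,255]]'
python3 - <<'E'
from h import *
st()
d,W=cloud("scene");cv2.imwrite("pics/s17.png",cv2.resize(d["img"][120:280,320:500,::-1],None,fx=3.5,fy=3.5))
E
```

```text
time_s: 19.6
tcp_pos: [0.4608, 0.2749, 0.0468]
orientation: [-2.138, -2.3, 0.005]
contact_force: [-7.8, -2.3, -0.9]
opening: 0.477
time_s: 19.93
tcp_pos: [0.4613, 0.2705, 0.0589]
orientation: [-2.138, -2.301, 0.005]
contact_force: [-8.2, -4.4, 2.8]
opening: 0.478
t 19.9333 tcp [0.4613 0.2705 0.0589] castor [-0.0008  0.1613 -0.1031] toolz [-0.003 -0.002 -1.   ] tooly [ 0.997  0.073 -0.003] F [-8.2 -4.4  2.8] open 0.478 q [ 0.3   0.19  1.82 -0.    1.13  0.23]
```

View pics/s17.png

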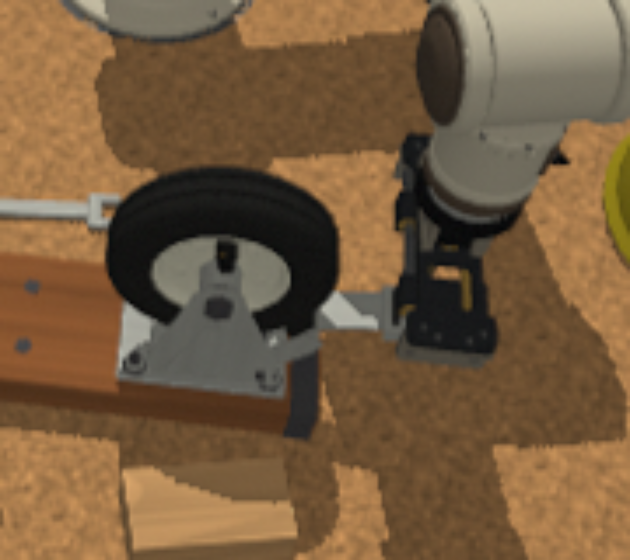

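```bash
python3 -m creep '[[0,0,0,0,0,0,0],[0,0,0,0,0,0,0],[0,0,0,0,0,0,0],[0,0,0,0,0,0,0],[0,0,0,0,0,0,0]]' 
python3 -m creep '[[0,0,0,0,0,0,0],[0,0,2,0,0,0,0],[0,0,4,0,0,0,0],[0,0,4,0,0,0,0],[0,0,4,0,0,0,0]]' 
python3 -m creep '[[0,0,4,0,0,0,0],[0,0.5,3,0,0,0,0],[0,0,0,0,0,0,0],[0,0,0,0,0,0,0]]' 
python3 - <<'E'
from h import *
st()
d,W=cloud("scene");cv2.imwrite("pics/s18.png",cv2.resize(d["img"][160:240,345:465,::-1],None,fx=6,fy=6,interpolation=cv2.INTER_CUBIC))
w=W[200:230,428:452].reshape(-1,3);w=w[(w[:,2]>.05)&(np.abs((w-hub)@ex)<.02)]
for y in np.arange(.13,.2,.01):
    q=w[np.abs((w-hub)@ey-y)<.005]; print(round(y,2),len(q),np.nanmedian(q[:,2]) if len(q) else 0)
E
```

```text
time_s: 20.4
tcp_pos: [0.4632, 0.2717, 0.0584]
orientation: [2.139, 2.3, 0.002]
contact_force: [-0.5, 0.4, 0.3]
opening: 0.816
time_s: 20.82
tcp_pos: [0.4618, 0.2713, 0.199]
orientation: [-2.139, -2.3, 0.001]
contact_force: [0.8, 0.2, -0.7]
opening: 1.001
time_s: 21.15
tcp_pos: [0.4637, 0.2771, 0.27]
orientation: [2.137, 2.299, 0.007]
contact_force: [-0.8, 0.5, 0.1]
opening: 1.002
t 21.15 tcp [0.4637 0.2771 0.27  ] castor [0.0021 0.1677 0.108 ] toolz [ 0.005  0.001 -1.   ] tooly [0.997 0.073 0.005] F [-0.8  0.5  0.1] open 1.002 q [ 0.31  0.02  1.58 -0.    1.54  0.24]
0.13 14 0.11157742644204327
0.14 49 0.11421035619950193
0.15 48 0.11620033225425319
0.16 51 0.11921679457268874
0.17 49 0.12219679926778859
0.18 46 0.12337097618733439
0.19 23 0.12322648012633752
0.2 0 0
```

View pics/s18.png

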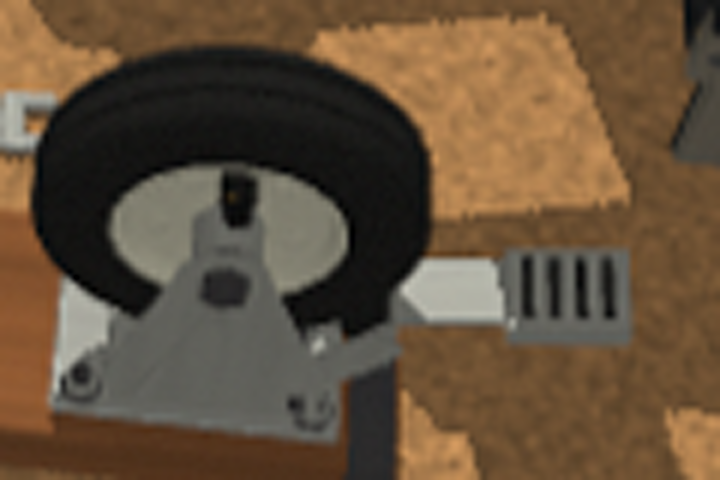

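```bash
python3 -c "
from plant import manip; print(manip.hand_in())"
```

```text
the job is handed in; nothing more can be done
None
```

The job is handed in at about 21 s on the robot's clock. The brake was freed, the valve stem turned to the top, and the brake locked again. No verdict was reported.

- **Pressing the pedal:** My first press only touched the pedal and left it locked. The real fingertips sit about 33 mm higher than the reported TCP, as I found from the camera depth. I corrected for this and the second press held: the pedal top then measured about 81 mm above the bench, where the free position should be 82 mm.
- **Turning the wheel:** I pinched the tyre by its sidewalls and turned it in two strokes. The fingers stayed clear of the valve stem in every picture I took.
- **Locking again:** I pinched the pedal by its sides, lifted it and let go.

**Last checks:**
- The pedal top measured about 120 mm, the same as before the job started, so the brake is locked.
- The valve stem is at the top to within my reading of about ±4°, and did not shift when the brake locked.
- The gripper is open and well clear of everything.
- The other wheel's valve looked at the top when I checked it during the turn. I did not picture that wheel or measure the loose items again at the end, but I felt no unexpected contact.

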